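Shut and bar the dissecting-instrument case

ROBOT

A 6-joint arm with a two-finger parallel gripper is mounted at the origin on the work surface. World frame = base frame: x ahead of the robot, y to its left, z up, the work surface at z = 0. Lengths are in m, angles in degrees, forces in N, time in s.
With the tool pointing down it reaches from about 0.325 to 0.85 m from the base axis. Payload 15.5 kg.
Tool frame: the origin (TCP) lies at the very end of the fingers, on their centre line; the grasp point (between the pads) lies arm.grip_depth behind it (arm.grip_depth is the distance from the TCP to the grasp point, in m); z points along the fingers, y is the line along which they close (so a half turn about z gives the same grasp; the last joint's range is limited). The gripper opens to 91 mm and grips with 3 to 60 N. Pads are 32 mm wide; open, the fingers measure 118 mm over their backs; the gripper's body (76 mm by 178 mm) begins 60 mm behind the grasp point.
Start: joints at [63.971, 28.281, 77.091, -0, 74.628, -5.472], TCP at [0.219, 0.585, 0.214] pointing down, gripper open.
Joint ranges: [-166.48, 166.48], [-47.26, 123.95], [12.59, 153.08], [-70.14, 250.14], [6.76, 159.57], [-176.63, 176.63]. Speed limits (degrees/s): [108.29, 108.29, 147.25, 172.46, 172.46, 172.46].

INTERFACE

Orientations are given as a 3x3 rotation matrix whose columns are the frame's x, y, z axes.
In Python, from rig import arm gives the robot as it stands. Calls block until the motion is done:
- arm.move_to(position, orientation): joint-space move of the TCP to a pose.
- arm.move_l(position, orientation=None, feed=0.15): straight line of the TCP; orientation=None keeps the orientation; feed is the mean speed in m/s.
- arm.move_joints(angles): joint-space move.
- arm.grip(opening): finger opening in m; the grip force is fixed at half the most; returns when the fingers have stopped.
- arm.sleep(seconds).
- arm.solve_ik(position, orientation): joint angles nearest the present ones, or None.
- arm.snapshot(name): name is "scene" or "top" or "wrist"; returns the picture (480x640x3 uint8, red, green, blue); there is no depth.
- arm.get_calibration(name): a dict with "intrinsics" (3x3 intrinsics, pixels), "k1" (the pictures are not rectified: a ray, as slopes to the right and down, at radius r is drawn at 1 + k1 r^2 times it, then the intrinsics apply), "cam_to_world" (4x4, takes a point from camera to world coordinates). Camera axes: x right, y down, z forward; pixel columns grow to the right and rows downward; lengths in m; the calibration is good to about 2 mm. A picture is of the moment at which its call begins: read the wrist's pose just before it. get_calibration takes no time and is no camera call; for the wrist camera it gives the pose at the moment of the call.
A pose or a line that the arm cannot do raises arm.Unreachable and nothing moves.
- arm.sign_off(): hands the job in; it is judged then, once.
Readings, each from a call of its own:
- arm.current_t(): time.
- arm.current_joint_positions(): joint angles.
- arm.current_dq(): joint speeds.
- arm.current_tau(): joint torques, N m.
- arm.current_ee_pos(): TCP position.
- arm.current_tool_rot(): TCP orientation.
- arm.current_force(): force on the tool from outside, world axes, zero at the start.
- arm.current_torque(): the same for the moment, N m.
- arm.current_width(): finger opening in m.
- arm.current_grasp_force(): force on a finger pad.
Only numpy, scipy, OpenCV 4.12 (cv2) and the standard library are available. Lean on these libraries where they do the work, as an engineer would, in place of code of your own. Each camera call takes 0.05 s, during which the arm holds its last target. There are 200 camera calls.

TASK

The instrument case on the lab bench has been left open. Push its sliding lid fully shut, and then swing the raised steel locking bar over and down across the lid until it lies flat in its forked catch on the far side. Leave the wash bottle, the jar and the dissecting tray where they are.

Things in the scene. Friction and masses are not known exactly. Their poses are not given: they have to be found in the camera images.
- case: Grey plastic instrument case fixed to the bench, 140 (x) by 240 (y) by 82 mm high; origin at the centre of its underside. Its own -x side (bar hinge) faces roughly towards the robot, its lid slides along its own y. Axes turn with its yaw (up to 0.45 rad either way).
- lid (a joint): How far the aluminium sliding lid stands open, in m: 0 = fully shut against its stop, growing as the lid slides to the case's +y (starts 0.065 to 0.12). The lid is a flat 130 by 229 mm plate in grooves, its top 77 mm above the bench; it slides with about 2.5 N of friction, stays where it is left, and cannot lift.
- ridge (a point): Middle of the top edge of the push ridge on the lid, 105 mm above the bench; it moves with the lid. The ridge is an upright rib 80 mm long (case x), 12 mm thick (case y) and 28 mm high above the lid plate. With the lid shut it stands at the centre of the case; push it towards the case's -y to shut the lid.
- bar (a joint): Angle of the steel locking bar, in rad: 0 = lying flat across the lid in its catch (end stop), pi/2 = standing upright, more = leaning back towards the robot (starts 1.45 to 1.85). It swings in the case's vertical x-z plane at case y = +30 mm, on a stiff hinge (about 0.2 N m, 1 to 2 N at the tip), and stays where it is left.
- bar_hinge (a point): Hinge axis of the locking bar, parallel to the case's y, at case x = -80, y = +30 mm, 87 mm above the bench, on the near side of the case between two bracket plates (32 mm across, 100 mm above the bench). The bar's middle plane passes through this axis.
- bar_tip (a point): Point on the middle plane of the locking bar 172 mm from its hinge axis (its end). The bar is a straight flat 18 mm wide and 6 mm thick, reaching 172 mm from the hinge.
- catch (a point): Floor of the forked catch on the far side of the case (case x = +80, y = +30 mm), 82 mm above the bench: two upright steel plates 28 mm apart, 20 mm long, tops 107 mm above the bench; the closed bar lies between them.
- wash_bottle: Loose white plastic bottle, 68 mm diameter, 170 mm tall, standing to the right of the case (case -y); origin at the centre of its base. Leave alone.
- specimen_jar: Loose glass jar with lid, 70 mm diameter, 90 mm tall, standing beyond the case (case +x); origin at the centre of its base. Leave alone.
- dissecting_tray: Loose beige open tray with blue pad, 240 (x) by 180 (y) by 45 mm high, to the left of the case (case +y); origin at the centre of its underside. Leave alone.

How it is judged (in metres and radians):
On the way, in this order (a step that is already met when the one before it is completed fails the run):
1. the lid is pushed fully shut (within 6 mm) (value of joint lid below 0.006 m), for 0.2 s.
2. the locking bar lies in its catch (within 0.06 rad of flat) with the lid shut (value of joint bar below 0.06 rad and value of joint lid below 0.006 m), for 0.2 s.
At the end, for the whole second after the job is handed in: The lid is shut to within 6 mm of its stop and the locking bar lies at rest in its catch, within 0.06 rad of flat (all of step 2 and velocity of joint bar between -0.05 and 0.05 rad/s); the robot touches nothing.
It fails at once if the wash bottle is moved more than 25 mm or tipped (distance of wash_bottle from where it was at the start of the episode above 0.025 m or angle between wash_bottle's own z axis and vertical above 0.3 rad).
It fails at once if the specimen jar is moved more than 25 mm or tipped (distance of specimen_jar from where it was at the start of the episode above 0.025 m or angle between specimen_jar's own z axis and vertical above 0.3 rad).
It fails at once if the dissecting tray is moved more than 25 mm or tipped (distance of dissecting_tray from where it was at the start of the episode above 0.025 m or angle between dissecting_tray's own z axis and vertical above 0.3 rad).
It also fails if it takes over 48 s, if anything falls off the work surface, if the arm or the gripper's body presses on something with over 40 N, if the wrist force passes 120 N, or if a joint passes its speed limit or range.

## Working session

There is one attempt and no reset: what is moved stays moved. The work goes in short steps, each a Python script; the robot and the scene stay as the last script left them, time stands still between calls to the robot, and variables do not carry over. Pictures are saved under pics/ and viewed, at most 10 in all, crops included, and the job is handed in when it is done.

```bash
mkdir -p pics; ls; python3 - <<'E'
from rig import arm
import cv2,numpy as np
np.set_printoptions(precision=4,suppress=True)
for n in("scene","top"):
    c=arm.get_calibration(n);print(n,c)
    cv2.imwrite(f"pics/{n}0.png",arm.snapshot(n)[:,:,::-1])
print(arm.current_t(),arm.grip_depth,arm.current_tool_rot())
E
```

```text
pics
scene {'intrinsics': array([[551.2717,   0.    , 311.0067],
       [  0.    , 551.2717, 236.0542],
       [  0.    ,   0.    ,   1.    ]]), 'k1': 0.04313685674251908, 'cam_to_world': array([[ 0.5846,  0.5276, -0.6163,  1.3361],
       [ 0.8113, -0.3813,  0.4432, -0.4485],
       [-0.0012, -0.7591, -0.6509,  0.8555],
       [ 0.    ,  0.    ,  0.    ,  1.    ]])}
top {'intrinsics': array([[485.4214,   0.    , 317.4067],
       [  0.    , 485.4214, 241.7778],
       [  0.    ,   0.    ,   1.    ]]), 'k1': -0.08209810122607814, 'cam_to_world': array([[ 0.0209, -0.9864,  0.1632,  0.4096],
       [-0.9994, -0.0252, -0.0243,  0.0985],
       [ 0.028 , -0.1626, -0.9863,  1.2001],
       [ 0.    ,  0.    ,  0.    ,  1.    ]])}
0.1 0.0188 [[-0.9363  0.3512 -0.0005]
 [ 0.3512  0.9363 -0.001 ]
 [ 0.0001 -0.0011 -1.    ]]
```

View pics/scene0.png

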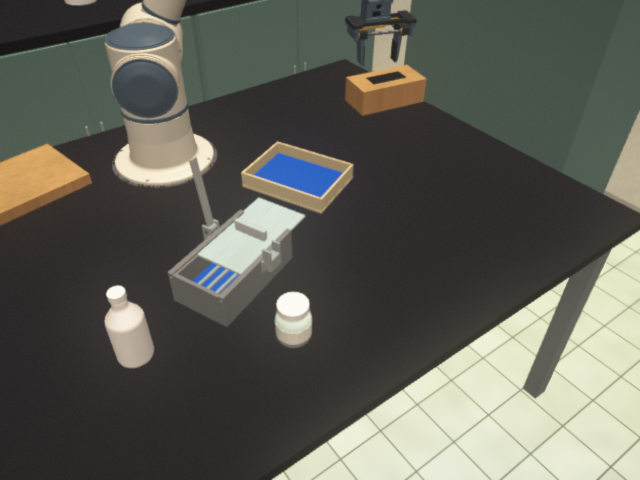

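View pics/top0.png

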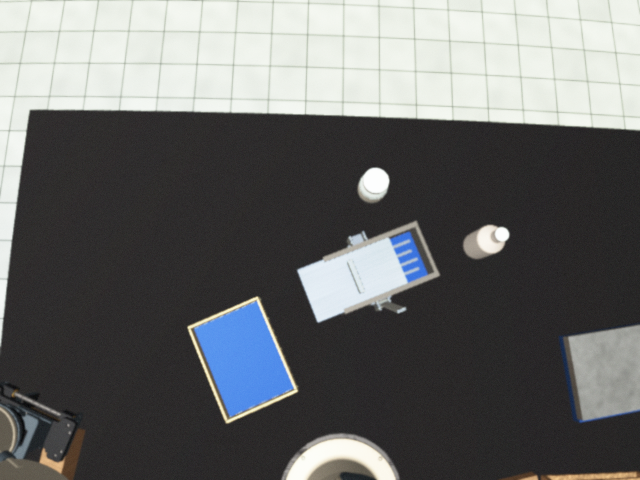

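The scene view shows the case with its lid open towards +y and the bar upright at about (203,195). In the top view, the case's right corners are at (416,222) and (438,275), the ridge is near (356,277), and the bar tip is near (404,309). The bottle is at about (480,245), the jar at (373,187) and the tray at (243,360). I'll enlarge the case next.

```bash
cat > h.py <<'E'
import numpy as np,cv2
from rig import arm
np.set_printoptions(precision=4,suppress=True)
def ray(c,px):
    K=c["intrinsics"];d=np.array([(px[0]-K[0,2])/K[0,0],(px[1]-K[1,2])/K[1,1]]);u=d.copy()
    for _ in range(20):u=d/(1+c["k1"]*(u@u))
    T=c["cam_to_world"];return T[:3,3],T[:3,:3]@np.r_[u,1]
def onz(c,px,z):
    o,d=ray(c,px);return o+d*(z-o[2])/d[2]
def proj(c,P):
    T=c["cam_to_world"];q=T[:3,:3].T@(np.asarray(P)-T[:3,3]);u=q[:2]/q[2];u=u*(1+c["k1"]*(u@u))
    K=c["intrinsics"];return np.array([K[0,0]*u[0]+K[0,2],K[1,1]*u[1]+K[1,2]])
E
python3 - <<'E'
from h import *
c=arm.get_calibration("top")
im=cv2.imread("pics/top0.png")
cv2.imwrite("pics/topcrop.png",cv2.resize(im[210:330,290:450],None,fx=5,fy=5,interpolation=cv2.INTER_CUBIC))
im=cv2.imread("pics/scene0.png")
cv2.imwrite("pics/scenecrop.png",cv2.resize(im[150:330,160:320],None,fx=10/3,fy=10/3,interpolation=cv2.INTER_CUBIC))
for n,p,z in[("caseA",(416,222),.082),("caseB",(438,275),.082),("lidA",(298,269),.077),("lidB",(318,321),.077),("ridge",(356,277),.105),("jar",(374,181),.09),("bot",(502,234),.17)]:print(n,onz(c,p,z))
E
```

```text
caseA [ 0.6482 -0.1621  0.082 ]
caseB [ 0.5232 -0.2127  0.082 ]
lidA [0.5303 0.1146 0.077 ]
lidB [0.4118 0.0656 0.077 ]
ridge [ 0.5122 -0.0177  0.105 ]
jar [ 0.7435 -0.0606  0.09  ]
bot [ 0.6079 -0.3342  0.17  ]
```

View pics/topcrop.png

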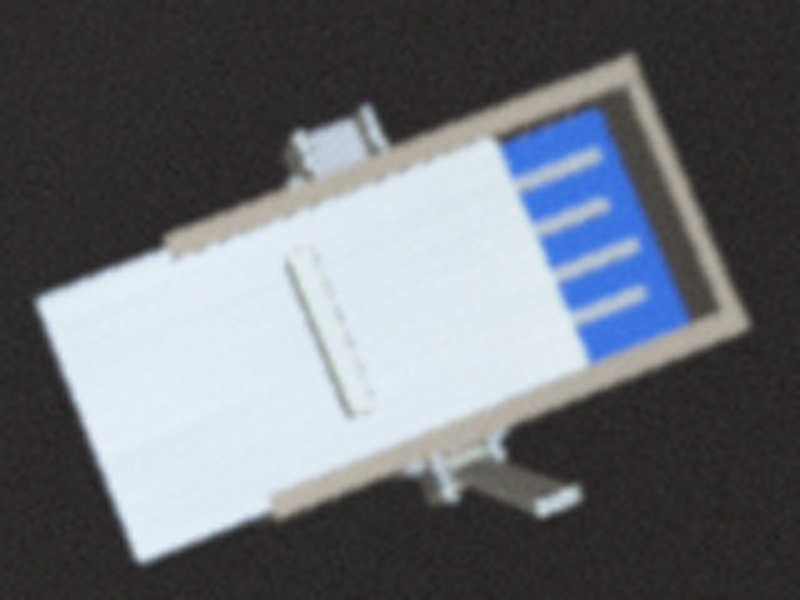

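View pics/scenecrop.png

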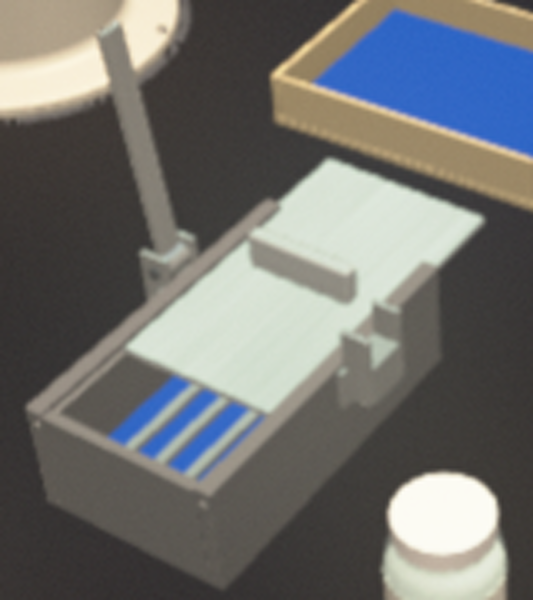

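Enlarged top view: the case rim corners are at crop (632,57), (750,325), (165,240) and (275,518). The lid corners are at (36,298), (140,563), (497,140) and (592,362). The ridge top is along (293,252)-(355,412), and the bar's end face is at (558,500). In the scene crop the bar tip is at (110,30). Next I'll fit the case pose to these points.

```bash
cat > pose.py <<'E'
from h import *
c=arm.get_calibration("top")
f=lambda p:((p[0]+.5)/5-.5+290,(p[1]+.5)/5-.5+210)
src=np.array([[.07,-.12],[-.07,-.12],[.07,.12],[-.07,.12]])
dst=np.array([onz(c,f(p),.082)[:2] for p in[(632,57),(750,325),(165,240),(275,518)]])
H=(src-src.mean(0)).T@(dst-dst.mean(0));yaw=np.arctan2(H[0,1]-H[1,0],H[0,0]+H[1,1])
R=np.array([[np.cos(yaw),-np.sin(yaw)],[np.sin(yaw),np.cos(yaw)]]);O=dst.mean(0)
def W(x,y,z):return np.r_[O+R@[x,y],z]
def Cc(P):return np.r_[R.T@(np.asarray(P)[:2]-O),P[2]]
E
python3 - <<'E'
from pose import *
print("O",O,"yaw",yaw,"res",(src@R.T+O-dst)*1000)
for p in[(36,298),(140,563),(497,140),(592,362)]:print("lid",Cc(onz(c,f(p),.077)))
for p in[(293,252),(355,412)]:print("ridge",Cc(onz(c,f(p),.105)))
# catch + bar tip
for a in(1.4,1.5,1.6,1.7,1.8,1.9):
    P=W(-.08+.172*np.cos(a),.03,.087+.172*np.sin(a))
    s=arm.get_calibration("scene");print(a,proj(c,P),f((558,500)),proj(s,P),(160+110*.3,150+30*.3))
im=cv2.imread("pics/top0.png")
for n,p in(("jar",(374,181)),("bottle",(502,234))):print(n,Cc(onz(c,p,.09 if n=="jar" else .17)))
for p in[(188,328),(259,298),(297,390),(227,421)]:print("tray",Cc(onz(c,p,.045)))
for p in (W(.08,.03,.107),W(-.08,.03,.1)):print(proj(c,p))
E
```

```text
O [ 0.5408 -0.0788] yaw 0.3994248116796727 res [[ 1.3125 -0.0394]
 [-1.1983 -0.0556]
 [ 0.9006  0.8466]
 [-1.0149 -0.7516]]
lid [0.0661 0.185  0.077 ]
lid [-0.0649  0.1851  0.077 ]
lid [ 0.0561 -0.0447  0.077 ]
lid [-0.0571 -0.0452  0.077 ]
ridge [0.0399 0.0692 0.105 ]
ridge [-0.0378  0.0707  0.105 ]
1.4 [391.2277 285.7477] (401.2, 309.6) [213.0842 164.8521] (193.0, 159.0)
1.5 [394.8096 293.8135] (401.2, 309.6) [206.1452 161.463 ] (193.0, 159.0)
1.6 [398.272 302.039] (401.2, 309.6) [199.3386 158.8245] (193.0, 159.0)
1.7 [401.5601 310.2973] (401.2, 309.6) [192.7508 156.958 ] (193.0, 159.0)
1.8 [404.6226 318.4602] (401.2, 309.6) [186.4619 155.8724] (193.0, 159.0)
1.9 [407.4131 326.4018] (401.2, 309.6) [180.5442 155.5639] (193.0, 159.0)
jar [ 0.1938 -0.062   0.09  ]
bottle [-0.0375 -0.2614  0.17  ]
tray [0.0336 0.4724 0.045 ]
tray [0.0384 0.2923 0.045 ]
tray [-0.1923  0.2861  0.045 ]
tray [-0.1983  0.461   0.045 ]
[357.457  237.4938]
[383.9283 302.7954]
```

The fit is good: case at (0.541, -0.079), yaw 0.40 rad, lid open about 0.070 m, bar at about 1.69 rad (both views agree). Now I'll push the lid with the fingers closed.

```bash
cat >> pose.py <<'E'
ex=np.r_[R[:,0],0];ey=np.r_[R[:,1],0];Q=np.c_[-ex,ey,[0,0,-1]]
def F():
    f=np.array(arm.current_force());return np.array([f@ex,f@ey,f[2]])
def lin(x,y,z,feed):arm.move_l(W(x,y,z),Q,feed=feed)
E
python3 - <<'E'
from pose import *
arm.grip(0.0)
arm.move_to(W(.02,.125,.30),Q)
lin(.02,.12,.09,.15);print(arm.current_t(),F())
lin(.02,.035,.09,.06);print(arm.current_t(),F(),Cc(arm.current_ee_pos()))
y=.035;f0=F()[1]
while y>.010:
    y-=.002;lin(.02,y,.09,.03);f=F()
    print(round(y,4),f)
    if f[1]>9:break
print(arm.current_t(),Cc(arm.current_ee_pos()),arm.current_joint_positions())
cv2.imwrite("pics/top1.png",arm.snapshot("top")[:,:,::-1])
E
```

```text
5.2333 [0.2006 0.1664 0.3601]
6.8 [-0.7999 -0.0129 -0.799 ] [0.0201 0.0351 0.09  ]
0.033 [0.4994 0.9829 0.9577]
0.031 [1.1332 1.2344 0.6726]
0.029 [ 0.0939  0.2861 -0.0678]
0.027 [-0.3026  1.0184 -0.1164]
0.025 [ 0.3803  0.0657 -0.0236]
0.023 [0.8176 0.1706 0.5575]
0.021 [0.7746 0.2966 0.0091]
0.019 [-0.0274  0.3142 -0.3367]
0.017 [0.5491 0.5926 0.4041]
0.015 [0.4335 1.1066 0.683 ]
0.013 [ 4.5036 15.8816  6.3815]
9.55 [0.0199 0.0147 0.0899] [ -12.1597   31.6425   94.538     0.1433   53.9307 -125.1119]
```

```bash
python3 - <<'E'
from pose import *
lin(.02,.03,.09,.05);lin(.02,.03,.31,.2)
lin(-.145,.035,.31,.2);print(arm.current_t(),F())
im=arm.snapshot("top")[:,:,::-1];s=arm.snapshot("scene")[:,:,::-1]
a=cv2.resize(im[210:330,290:450],None,fx=2.5,fy=2.5,interpolation=cv2.INTER_CUBIC)
b=cv2.resize(s[90:330,160:320],(400,600),interpolation=cv2.INTER_CUBIC)
cv2.imwrite("pics/after_lid.png",np.hstack([np.vstack([a,np.zeros_like(a)]),b]))
E
```

```text
12.3167 [0.3642 0.605  0.2947]
```

View pics/after_lid.png

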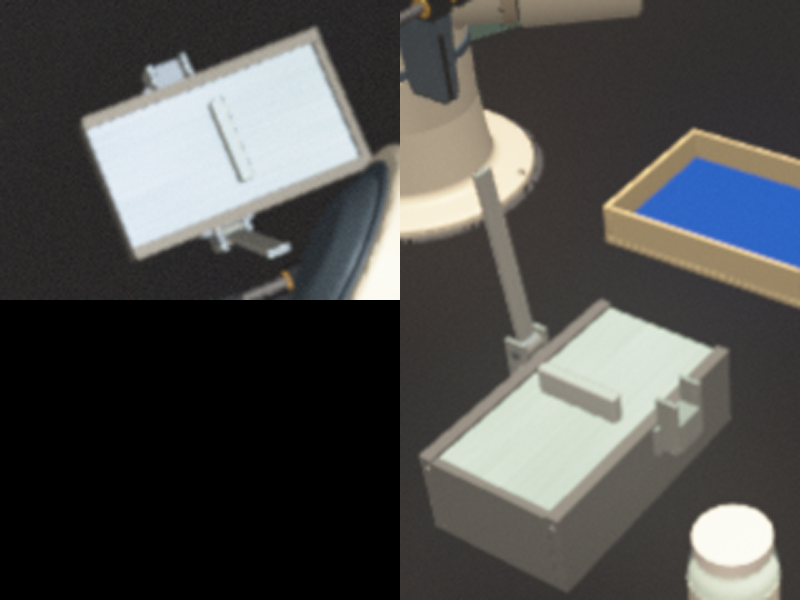

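The lid is fully shut, and its plate fills the rim in the top crop from (85,125) to (370,160). The bar is still upright, with its tip at about (483,172) in the right panel. Next I'll swing the bar along an arc.

```bash
python3 - <<'E'
from pose import *
r=.115;h=.016
def tcp(a):
    return -.08+r*np.cos(a)-.003*np.sin(a)-h,.036,.087+r*np.sin(a)+.003*np.cos(a)
x,y,z=tcp(np.pi/2)
lin(-.145,y,z,.12);print(arm.current_t(),F())
lin(x,y,z,.05);print("upright",arm.current_t(),F())
for a in np.r_[np.arange(1.45,.1,-.12),.1,.06]:
    lin(*tcp(a),.06);f=F();print(round(a,2),f,round(arm.current_t(),2))
    if np.abs(f).max()>15:break
else:
  for a in(.04,.02,.01,0,-.01,-.02,-.03,-.04,-.05):
    lin(*tcp(a),.03);f=F();print(a,f)
    if f[2]>8:break
print(arm.current_t(),Cc(arm.current_ee_pos()))
cv2.imwrite("pics/sc2.png",cv2.resize(arm.snapshot("scene")[60:360,120:420,::-1],(600,600)))
E
```

```text
13.4667 [ 0.1056 -0.7669  0.1363]
upright 14.5333 [-0.3546  0.1544 -0.2189]
1.45 [ 0.2436 -0.7128 -0.2438] 14.92
1.33 [-0.1402 -0.0768 -0.089 ] 15.3
1.21 [-0.3203 -0.0869 -0.6849] 15.68
1.09 [-0.0281 -0.6988  0.207 ] 16.07
0.97 [-0.84    0.3406  0.3863] 16.45
0.85 [ 0.362  -0.2742 -0.8716] 16.83
0.73 [-0.6927 -0.7507  0.5513] 17.22
0.61 [ 1.1562 -0.5233  0.7412] 17.6
0.49 [-0.16    0.0119  0.0858] 17.98
0.37 [-0.6806  0.3789  0.5912] 18.37
0.25 [-0.5061 -0.9231  0.2196] 18.75
0.13 [-0.408   0.4308  0.2018] 19.13
0.1 [ 0.1553 -0.5343 -0.4006] 19.38
0.06 [ 0.9715 -0.6191 -0.8479] 19.63
0.04 [-0.2574  0.045  -0.2325]
0.02 [ 0.2947 -0.0523  0.321 ]
0.01 [-0.4339 -0.329  -0.8951]
0 [-0.8802  0.4391  5.0041]
-0.01 [-5.2771  1.5185 24.1914]
20.8833 [0.0191 0.0359 0.0899]
```

```bash
python3 - <<'E'
from pose import *
lin(.019,.036,.3,.15)
arm.move_to(W(-.05,.25,.35),Q)
print(arm.current_t(),F())
im=arm.snapshot("top")[:,:,::-1];s=arm.snapshot("scene")[:,:,::-1]
a=cv2.resize(im[210:330,290:450],None,fx=2.5,fy=2.5,interpolation=cv2.INTER_CUBIC)
b=cv2.resize(s[90:330,160:320],(400,600),interpolation=cv2.INTER_CUBIC)
cv2.imwrite("pics/end.png",np.hstack([np.vstack([a,np.zeros_like(a)]),b]))
E
```

```text
23.4083 [-0.1459 -0.799   0.1578]
```

View pics/end.png

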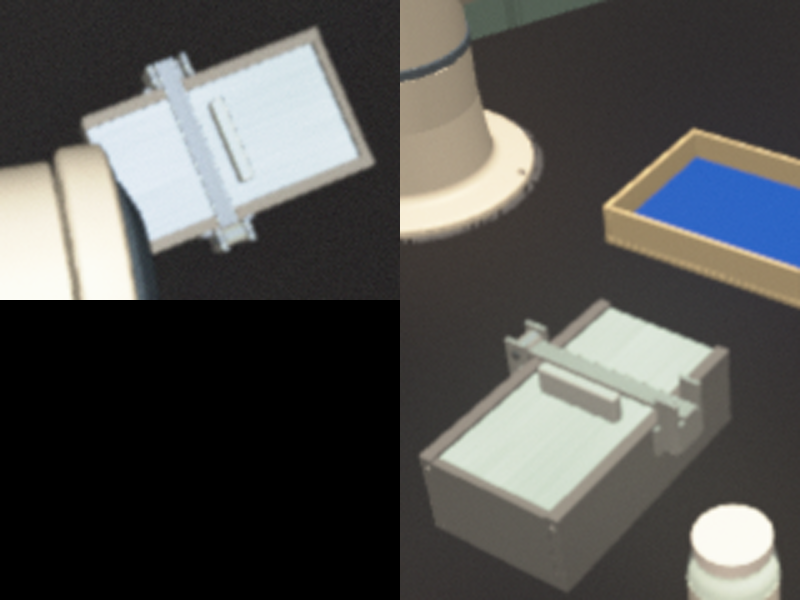

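The bar lies flat across the lid, from the bracket at (525,345) to inside the catch at (680,405) in the right panel. The lid is shut, the tray and jar are unmoved, and the arm is clear.

```bash
python3 -c "
from rig import arm
print(arm.sign_off())"
```

```text
the job is handed in; nothing more can be done
None
```

The lid is fully shut, the locking bar lies flat in its catch, and the job was handed in at about 23 s of the 48 s allowed; the last pictures show the tray and jar unmoved, but the wash bottle was outside those crops, so I did not check it, though the arm never worked on its side of the case.

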